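# Turn a saucer with a loose tea ball towards the washing basin

### The job

Grip the saucer by its upright tab, lift it level off the square mat with the loose steel tea ball staying in the middle of the dish, and then, in the air, give it a quarter turn so that its pouring lip faces the side of the mat where the round open basin stands. Finish still holding it, still and level, square to the mat, with the lip's tip over the middle of the basin and a few centimetres above the basin's rim, ready for tipping the ball in later. Do not tip the saucer, do not touch the ball or the basin, and leave everything else on the ledge where it stands.

Things in the scene. Friction and masses are not known exactly. Their poses are not given: they have to be found in the camera images.
- saucer_mid (a point): Middle of the white melamine saucer, on its axis, 12 mm above its underside and 4 mm above the floor of its dish. The dish is 136 mm across, rim 22 mm high, a shallow cone rising about 18 degrees from a 20 mm flat in the middle. Saucer's x axis points to the pouring lip, its z axis up; the tab is on the -x side. About 120 g. It stands on the mat.
- lip (a point): Outer tip of the saucer's pouring lip, a flat tongue 34 mm wide (42 mm over its two low cheeks) that sticks out of the rim, 92 mm from the saucer's axis on its +x side; the point is on the tongue's top face, 22 mm above the saucer's underside.
- tab (a point): Point to grip on the saucer's upright tab: a plate 10 mm thick along the saucer's x, 36 mm wide along its y, from 14 to 64 mm above the underside, 88 mm from the axis on the -x side, opposite the lip (180 mm from its tip). The point is mid-thickness, mid-width, 46 mm above the underside. Pinch from above, fingers closing along the saucer's x; rim and ear beside it are at most 22 mm high.
- ball_mid (a point): Centre of the loose tea ball, smooth stainless steel with a seam, 36 mm across, 30 g, lying in the middle of the saucer's dish. It can roll.
- mat_mid (a point): Middle of the top of the square black rubber mat, 160 x 160 x 4 mm, fixed to the ledge. Its axes run along its edges. At the start the saucer's lip points along the mat's +x (away from the robot), within a few degrees.
- basin_rim (a point): Middle of the mouth, at rim height, of the round open green plastic basin, 170 mm across and 75 mm tall, wall 4 mm, standing fast on the ledge to the left or to the right of the mat.
- kettle_lid: Bystander: round aluminium kettle lid with a knob, 150 mm across, 46 mm tall, loose, on the mat's other side. Origin at the centre of its underside.
- tumbler: Bystander: glass tumbler, 72 mm across, 100 mm tall, beyond the mat. Origin at the centre of its underside.
- mug: Bystander: blue mug, 80 mm across, 90 mm tall, far left. Origin at the centre of its underside.
- soap: Bystander: clear soap bottle, 64 mm across, 190 mm tall, far right. Origin at the centre of its underside.
- jar: Bystander: amber glass jar, 68 mm across, 90 mm tall, near left. Origin at the centre of its underside.
- spoon: Bystander: steel spoon, 170 mm long, lying near right. Origin on its underside.
- ramekin: Bystander: small white bowl, 64 mm across, 40 mm tall, near left between the robot and the mat. Origin at the centre of its underside.
There are look-alikes about, which are no part of the job. Leave any blue look-alike of the part that bears saucer_mid alone.

How it is judged (in metres and radians):
On the way, in this order (a step that is already met when the one before it is completed fails the run):
1. the saucer is lifted clear of the mat in the fingers, level, not yet turned, the ball in its middle (contact force between the fingers and saucer above 1 N and z of saucer_mid in the frame of mat_mid above 0.028 m and angle between saucer_mid's own z axis and vertical below 0.17 rad and angle between the x axis of saucer_mid and the x axis of mat_mid, either way round below 1.2 rad and horizontal distance between ball_mid and saucer_mid below 0.02 m), for 0.1 s.
2. held in the air, the saucer has been given its quarter turn, the ball in its middle (contact force between the fingers and saucer above 1 N and height (world z) of saucer_mid above 0.032 m and angle between saucer_mid's own z axis and vertical below 0.17 rad and angle between the x axis of saucer_mid and the x axis of mat_mid, either way round above 1.37 rad and horizontal distance between ball_mid and saucer_mid below 0.02 m), for 0.2 s.
At the end, for the whole second after the job is handed in: Saucer held at rest, off mat and basin; level within 0.13 rad; square to the mat's x within 0.2 rad, lip pointing away from the mat; lip's tip within 30 mm of the basin's axis and 10 to 100 mm above its rim; ball at rest within 16 mm of the saucer's axis (contact force between the fingers and saucer above 1 N and angle between the x axis of saucer_mid and the x axis of mat_mid, either way round above 1.37 rad and x of mat_mid in the frame of saucer_mid below 0 m and horizontal distance between lip and basin_rim below 0.03 m and height (world z) of lip between 0.085 and 0.175 m and angle between saucer_mid's own z axis and vertical below 0.13 rad and horizontal distance between ball_mid and saucer_mid below 0.016 m and distance between ball_mid and saucer_mid below 0.025 m and linear speed of saucer below 0.02 m/s and angular speed of saucer below 0.15 rad/s and linear speed of ball below 0.03 m/s and contact force between saucer and basin below 0.1 N and contact force between saucer and mat below 0.1 N); the arm keeps its last pose, push and grip.
It fails at once if the ball has rolled out of the middle of the dish (30 mm off) (horizontal distance between ball_mid and saucer_mid above 0.03 m).
It fails at once if the saucer was tipped (over 0.3 rad) (angle between saucer_mid's own z axis and vertical above 0.3 rad).
It fails at once if the robot touched the ball (contact force between any of the arm, the fingers and ball above 0.3 N).
It fails at once if the basin was knocked (contact force between any of the arm, the fingers, saucer and basin above 2 N).
It fails at once if a bystander was moved by more than 20 mm (distance of any of kettle_lid, tumbler, mug, soap, jar, spoon, ramekin from where it was at the start of the episode above 0.02 m).
It also fails if it takes over 51 s, if anything falls off the work surface, if the arm or the gripper's body presses on something with over 40 N, if the wrist force passes 120 N, or if a joint passes its speed limit or range.

### The arm

A 6-joint arm with a two-finger parallel gripper is mounted at the origin on the work surface. World frame = base frame: x ahead of the robot, y to its left, z up, the work surface at z = 0. Lengths are in m, angles in degrees, forces in N, time in s.
With the tool pointing down it reaches from about 0.35 to 0.875 m from the base axis. Payload 4.2 kg.
Tool frame: the origin (TCP) lies midway between the tips of the shut fingers; the grasp point (between the pads) lies 19 mm behind it; z points along the fingers, y is the line along which they close (so a half turn about z gives the same grasp; the last joint's range is limited). The gripper opens to 87 mm and grips with 3 to 60 N. Pads are 19 mm wide; open, the fingers measure 117 mm over their backs; the gripper's body (75 mm by 190 mm) begins 51 mm behind the grasp point.
Start: joints at [89.76, 22.042, 0.453, 0, -68.411, -14.817], TCP at [0.162, 0.604, 0.223] pointing down, gripper open.
Joint ranges: [-179.83, 179.83], [-69.29, 118.12], [-61.27, 80.66], [-181.25, 117.63], [-171.15, -9.14], [-177.46, 177.46]. Speed limits (degrees/s): [159.86, 159.86, 180, 180, 180, 180].

### API

Orientations are given as a 3x3 rotation matrix whose columns are the frame's x, y, z axes.
In Python, from station import r, cams gives the robot as it stands.
- The arm moves only by the tool play_rows, never from a script. Its argument "commands" is text: rows parted by semicolons, each of 6 numbers parted by spaces: the shift along the world's x, y, z normalised to -1 to 1, where 1 is 30 mm, then the turn, a rotation vector about the world's x, y, z normalised to -1 to 1, where 1 is 0.15 rad. A call has 1 to 20 rows; each row shifts and turns the commanded pose from where the row before left it; what a row does not reach is not made up. A row lasts 1/10 s, in which the tool goes at most 50 mm and 8.59 degrees, less where a joint would pass 70% of its speed; a pose out of reach is approached as far as the arm can. A call with a number of a shift or a turn outside -1 to 1 is refused whole. A call with a gripper value outside its range is refused whole. "grip" is the finger opening in mm, from 0 to 87, set as the call begins (left out, the last holds). The fingers move at their own pace and stop on an object; the grip force is fixed at half the most. Time passes only in rows, so rows that do not move let the fingers close. It gives the time, the measured TCP pose, the force, the opening and the grip force at its end, in the units of the state.
- r.sense(): the state, without advancing time (a new reading comes with each control period).
- cams.capture(name): name is "scene" or "top" or "wrist"; returns (picture, depth): 400x640x3 uint8, blue, green, red; 400x640 float32, m along the optical axis (not along the pixel's ray), 0 where there is no reading.
- cams.camera_info(name): a dict with "mtx" (3x3 intrinsics, pixels), "R" (3x3) and "t" (3): a world point X has camera coordinates R X + t. Camera axes: x right, y down, z forward; pixel columns grow to the right and rows downward; lengths in m; the calibration is good to about 2 mm. The wrist camera is an equidistant fisheye: a pixel r from the principal point sees the ray r / f radians off the axis. A picture is of the moment at which its call begins: read the wrist's pose just before it. camera_info takes no time and is no camera call; for the wrist camera it gives the pose at the moment of the call.
- r.finish_job(): hands the job in; it is judged then, once.
The state is a dict: "time_s": time; "joints": joint angles; "joint_velocities": joint speeds; "effort": joint torques, N m; "tcp_pos": TCP position; "ee_rot": TCP orientation; "wrist_force": force on the tool from outside, world axes, zero at the start; "moment": the same for the moment, N m; "gripper_width": opening from 0.0 (shut) to 1.0 (fully open); "gripper_force": force on a finger pad.
Only numpy, scipy, OpenCV 4.12 (cv2) and the standard library are available. Lean on these libraries where they do the work, as an engineer would, in place of code of your own. Each camera call takes 0.05 s, during which the arm holds its last target. There are 200 camera calls.

## Working session

There is one attempt and no reset: what is moved stays moved. The work goes in short steps, Python scripts to look and compute and a tool call to move; the robot and the scene stay as the last step left them, time stands still between calls to the robot, and variables do not carry over. Pictures are saved under pics/ and viewed, at most 10 in all, crops included, and the job is handed in when it is done.

Besides the shell and the picture viewer there is one more tool, called after "Emit:" by a JSON object that holds its "op" and its "data". play_rows: Moves the arm, as the interface text tells. Scaled input: -1 to 1 covers 30 mm each way for a shift and 0.15 rad each way for a turn. Its arguments: {"type":"object","properties":{"commands":{"type":"string"},"grip":{"type":"number"}},"required":["commands"]}

```bash
mkdir -p pics; ls; python3 - <<'E'
from station import r,cams
import cv2,numpy as np
s=r.sense();print(s)
for n in("scene","top"):
    p,d=cams.capture(n);cv2.imwrite(f"pics/{n}0.png",p);np.save(f"pics/{n}0.npy",d)
    i=cams.camera_info(n);print(n,i)
E
```

```text
pics
{'time_s': 0.0, 'joints': array([ 8.97591517e+01,  2.20920884e+01,  3.80570360e-01, -3.07855527e-02,
       -6.84137818e+01, -1.48162048e+01]), 'joint_velocities': array([ 0.01188297, -0.0414173 , -0.17377745, -0.0789191 ,  0.05058298,
        0.04142392]), 'effort': array([-1.03268168e-03, -3.90665388e+01,  1.87403905e+01,  4.21973526e+00,
        1.09358621e-02, -2.14380366e-04]), 'tcp_pos': array([0.16218287, 0.6029552 , 0.2214464 ]), 'ee_rot': array([[ 9.65616130e-01, -2.59971594e-01, -5.08813219e-04],
       [-2.59972081e-01, -9.65613662e-01, -2.18472424e-03],
       [ 7.66492474e-05,  2.24188219e-03, -9.99997484e-01]]), 'wrist_force': array([-0.65578508, -0.64669942, -0.76715239]), 'moment': array([-0.04242146,  0.014605  , -0.0312    ]), 'gripper_force': 0.0, 'gripper_width': 0.9999238002782967}
scene {'mtx': array([[407.60077397,   0.        , 323.99917875],
       [  0.        , 407.60077397, 200.37349874],
       [  0.        ,   0.        ,   1.        ]]), 'R': array([[-0.25434122,  0.96692038,  0.01937841],
       [ 0.7445249 ,  0.20855166, -0.63418363],
       [-0.61724647, -0.14687133, -0.77293959]]), 't': array([ 0.16830673, -0.30838788,  1.39626791])}
top {'mtx': array([[420.54152693,   0.        , 317.18954482],
       [  0.        , 420.54152693, 201.19398922],
       [  0.        ,   0.        ,   1.        ]]), 'R': array([[-0.02572409, -0.9995782 , -0.01347901],
       [-0.98783053,  0.02748609, -0.15308609],
       [ 0.153392  ,  0.00937698, -0.98812093]]), 't': array([-0.041038  ,  0.4798106 ,  1.43283541])}
```

View pics/top0.png

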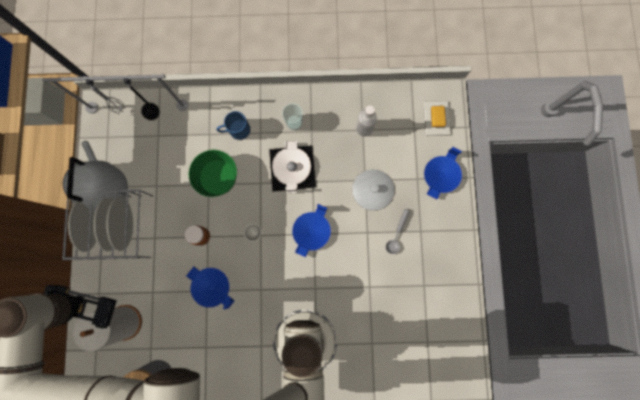

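View pics/scene0.png

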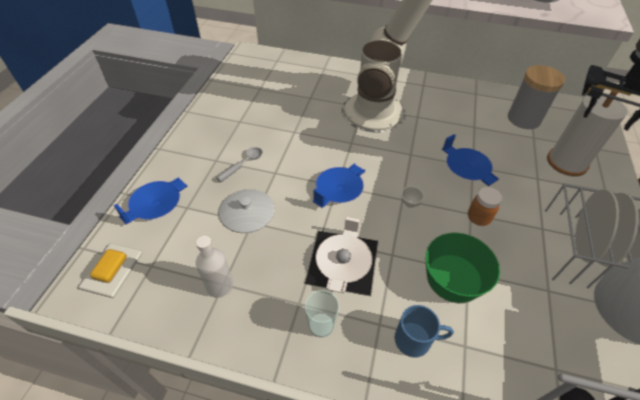

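The top view shows the white saucer on the black mat at about (292,167). Its tab points to the robot, at (292,187), and the green basin is on the left (+y) at (213,173). The scene view shows the saucer at (344,258), its tab at (352,226) and the basin at (461,268). The blue dishes are look-alikes.

```bash
cat > h.py <<'E'
import numpy as np,cv2
from station import r,cams
def ray(i,uv):
    uv=np.atleast_2d(uv).astype(float)
    d=np.c_[uv,np.ones(len(uv))]@np.linalg.inv(i["mtx"]).T@i["R"]
    return -i["R"].T@i["t"],d
def onplane(i,uv,z):
    o,d=ray(i,uv); return o+d*((z-o[2])/d[:,2])[:,None]
def tri(i1,u1,i2,u2):
    A=[];b=[]
    for i,u in((i1,u1),(i2,u2)):
        o,d=ray(i,u);d=d[0]/np.linalg.norm(d[0]);P=np.eye(3)-np.outer(d,d);A.append(P);b.append(P@o)
    return np.linalg.solve(sum(A),sum(b))
def proj(i,X):
    p=(np.atleast_2d(X)@i["R"].T+i["t"])@i["mtx"].T; return p[:,:2]/p[:,2:]
E
python3 - <<'E'
from h import *
out=[]
for n,(x,y,w,h) in {"top":(180,130,150,75),"scene":(295,205,210,105)}.items():
    p=cv2.imread(f"pics/{n}0.png");i=cams.camera_info(n);D=np.load(f"pics/{n}0.npy")
    hsv=cv2.cvtColor(p,cv2.COLOR_BGR2HSV)
    g=cv2.inRange(hsv,(45,80,20),(85,255,255))
    c=max(cv2.findContours(g,0,1)[0],key=cv2.contourArea)[:,0]
    roi=np.zeros_like(g)
    box=(255,135,75,65) if n=="top" else (295,215,95,90)
    roi[box[1]:box[1]+box[3],box[0]:box[0]+box[2]]=255
    k=cv2.inRange(p,(0,0,0),(50,50,50))&roi
    ck=np.vstack([q for q in cv2.findContours(k,0,1)[0] if cv2.contourArea(q)>8])
    W=onplane(i,ck[:,0],.004)[:,:2].astype(np.float32)
    print(n,"mat",cv2.minAreaRect(W))
    # basin via rim-plane cast
    B=onplane(i,c,.075)[:,:2].astype(np.float32)
    print(n,"basin",cv2.fitEllipse(B), "circ",cv2.minEnclosingCircle(B))
    yy,xx=np.mgrid[0:400,0:640];uv=np.c_[xx.ravel(),yy.ravel(),np.ones(xx.size)]
    X=((uv@np.linalg.inv(i["mtx"]).T)*D.reshape(-1,1)-i["t"])@i["R"];X=X.reshape(400,640,3)
    m=(g>0)&(D>0)&(X[...,2]>.065);e=X[m];print(" depth rim",len(e),e[:,2].max() if len(e) else 0)
    if len(e): print(cv2.minEnclosingCircle(e[:,:2].astype(np.float32)))
    m=(roi>0)&(D>0)&(X[...,2]>.045);e=X[m];print(" high pts in roi",np.c_[np.argwhere(m)[:,::-1],e*1000].astype(int)[:30].tolist())
    out.append(cv2.resize(p[y:y+h,x:x+w],(800,400) if n=="top" else (800,400),interpolation=cv2.INTER_CUBIC)[:300 if 0 else 400])
cv2.imwrite("pics/crop0.png",cv2.resize(np.vstack(out),(600,600)))
E
```

```text
top mat ((0.6073319911956787, 0.03371163830161095), (0.15189023315906525, 0.15453021228313446), 3.663642168045044)
top basin ((0.5822219848632812, 0.303751677274704), (0.15955840051174164, 0.16181765496730804), 169.89877319335938) circ ((0.5818867683410645, 0.30398690700531006), 0.08260773122310638)
 depth rim 173 0.0819274184910237
((0.5832950472831726, 0.30368611216545105), 0.08341745287179947)
 high pts in roi [[292, 163, 615, 31, 46], [289, 164, 612, 41, 45], [291, 164, 611, 34, 48], [293, 164, 612, 27, 45], [290, 165, 607, 38, 49], [291, 165, 608, 34, 47], [292, 165, 608, 31, 45], [293, 165, 607, 27, 49], [290, 166, 604, 38, 48], [292, 166, 604, 31, 46], [292, 167, 600, 31, 47], [289, 168, 598, 42, 45], [286, 187, 526, 51, 67], [287, 187, 525, 48, 68], [288, 187, 526, 45, 66], [289, 187, 525, 41, 68], [290, 187, 526, 38, 65], [291, 187, 524, 34, 71], [292, 187, 526, 31, 65], [293, 187, 524, 27, 70], [294, 187, 526, 24, 60], [295, 187, 525, 21, 63], [296, 187, 525, 17, 63], [286, 188, 521, 51, 72], [287, 188, 522, 48, 69], [288, 188, 522, 44, 68], [289, 188, 522, 41, 68], [290, 1
[... 533 characters left out ...]
 [347, 217, 520, 21, 66], [348, 217, 521, 23, 67], [349, 217, 517, 25, 63], [345, 218, 525, 17, 66], [346, 218, 525, 19, 67], [347, 218, 524, 21, 67], [348, 218, 523, 24, 67], [349, 218, 522, 26, 66], [350, 218, 522, 29, 67], [351, 218, 521, 31, 66], [352, 218, 524, 34, 71], [353, 218, 519, 36, 65], [345, 219, 527, 17, 65], [346, 219, 528, 20, 67], [347, 219, 527, 22, 66], [348, 219, 526, 24, 66], [349, 219, 526, 27, 67], [350, 219, 525, 29, 67], [351, 219, 525, 32, 67], [352, 219, 523, 34, 66], [353, 219, 522, 36, 65], [354, 219, 524, 39, 69], [355, 219, 523, 41, 68], [356, 219, 522, 44, 68], [357, 219, 522, 46, 69], [358, 219, 521, 49, 69], [345, 220, 528, 18, 62], [346, 220, 529, 20, 65]]
```

View pics/crop0.png

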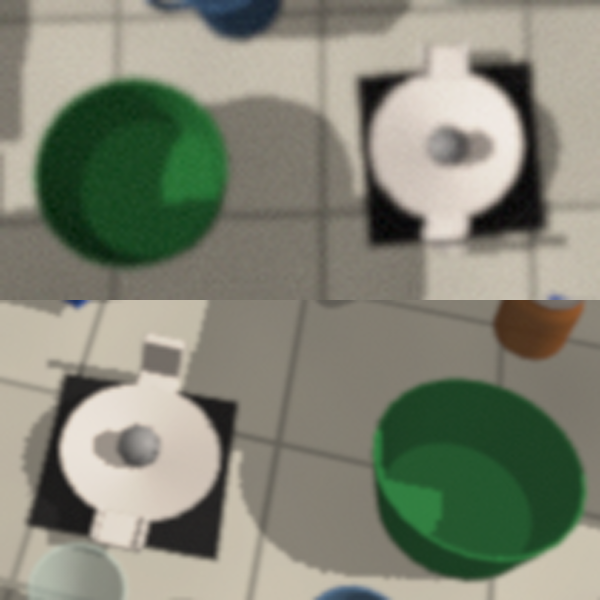

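The crop shows the tab toward the robot and the lip away from it, with the ball in the middle and the basin on +y. The mat is at about (0.609, 0.034) with a yaw near 3.65°, and the basin axis is at about (0.583, 0.304). I'm moving above the tab for a close look.

Emit:
{"op": "play_rows", "data": {"commands": "0.59 -0.95 0 0 0 -0.415;0.59 -0.95 0 0 0 -0.415;0.59 -0.95 0 0 0 -0.415;0.59 -0.95 0 0 0 -0.415;0.59 -0.95 0 0 0 -0.415;0.59 -0.95 0 0 0 -0.415;0.59 -0.95 0 0 0 -0.415;0.59 -0.95 0 0 0 -0.415;0.59 -0.95 0 0 0 -0.415;0.59 -0.95 0 0 0 -0.415;0.59 -0.95 0 0 0 -0.415;0.59 -0.95 0 0 0 -0.415;0.59 -0.95 0 0 0 -0.415;0.59 -0.95 0 0 0 -0.415;0.59 -0.95 0 0 0 -0.415;0.59 -0.95 0 0 0 -0.415;0.59 -0.95 0 0 0 -0.415;0.59 -0.95 0 0 0 -0.415;0.59 -0.95 0 0 0 -0.415;0.59 -0.95 0 0 0 -0.415", "grip": 87}}

```text
time_s: 2.1
tcp_pos: [0.5166, 0.0322, 0.2222]
ee_rot: [[0.06, -0.998, -0.001], [-0.998, -0.06, -0.0], [-0.0, 0.001, -1.0]]
wrist_force: [0.4, 0.2, 0.3]
gripper_width: 0.997
gripper_force: 0.0
```

Emit:
{"op": "play_rows", "data": {"commands": "0 0 0 0 0 0;0 0 0 0 0 0"}}

```text
time_s: 2.3
tcp_pos: [0.5161, 0.0328, 0.2219]
ee_rot: [[0.061, -0.998, -0.001], [-0.998, -0.061, -0.0], [0.0, 0.001, -1.0]]
wrist_force: [0.0, 0.2, -0.0]
gripper_width: 1.002
gripper_force: 0.0
```

```bash
python3 - <<'E'
from h import *
s=r.sense();print(s["time_s"],s["tcp_pos"],s["ee_rot"].round(4),s["joints"].round(1))
i=cams.camera_info("wrist");print(i)
p,d=cams.capture("wrist");cv2.imwrite("pics/w1.png",p);np.save("pics/w1.npy",d);np.savez("pics/w1i.npz",**i)
E
```

```text
2.3 [0.51609495 0.0328485  0.22186483] [[ 6.140e-02 -9.981e-01 -1.500e-03]
 [-9.981e-01 -6.140e-02 -2.000e-04]
 [ 1.000e-04  1.500e-03 -1.000e+00]] [ 21.6  11.6 -14.5  -0.  -64.  -18.1]
{'mtx': array([[309.70691629,   0.        , 320.00740447],
       [  0.        , 309.70691629, 197.1419263 ],
       [  0.        ,   0.        ,   1.        ]]), 'R': array([[-0.99808869, -0.06177624,  0.00163017],
       [-0.05831395,  0.9502264 ,  0.30605435],
       [-0.02045592,  0.30537433, -0.95201264]]), 't': array([ 0.51549462, -0.0373865 ,  0.39180928])}
```

View pics/w1.png

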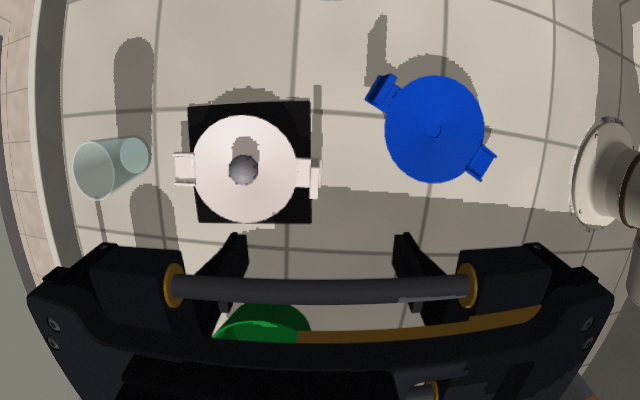

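The wrist view shows the saucer at (245,170) with its lip on the left at (184,168) and its tab at (315,180). The ball is at (243,170), the tumbler on the left, and a blue look-alike at (434,129).

```bash
cat >> h.py <<'E'
def wray(i,uv):
    K=i["mtx"];v=(np.atleast_2d(uv).astype(float)-K[:2,2])/K[0,0];th=np.linalg.norm(v,axis=1,keepdims=True)
    d=np.c_[v/np.maximum(th,1e-9)*np.sin(th),np.cos(th)]
    return -i["R"].T@i["t"],d@i["R"],d
def wplane(i,uv,z):
    o,d,_=wray(i,uv);return o+d*((z-o[2])/d[:,2])[:,None]
def wcloud(i,D):
    yy,xx=np.mgrid[0:400,0:640];o,d,c=wray(i,np.c_[xx.ravel(),yy.ravel()])
    return (o+d*(D.ravel()/np.maximum(c[:,2],.2))[:,None]).reshape(400,640,3)
E
python3 - <<'E'
from h import *
p=cv2.imread("pics/w1.png");i=dict(np.load("pics/w1i.npz"));D=np.load("pics/w1.npy");X=wcloud(i,D)
def inside(m,x0,y0,x1,y1):
    q=np.zeros_like(m);q[y0:y1,x0:x1]=m[y0:y1,x0:x1];return q
# tab top by depth
m=inside((D>0)&(X[...,2]>.060),295,150,335,210);a=np.argwhere(m)[:,::-1]
print("tab px",a.min(0),a.max(0),"z",np.percentile(X[m][:,2],[10,50,90]))
c=cv2.findContours(m.astype(np.uint8),0,1)[0];c=max(c,key=cv2.contourArea)[:,0]
for z in(.066,.068): print("tab top",z,cv2.minAreaRect(wplane(i,a,z)[:,:2].astype(np.float32)))
# white rim circle
w=cv2.inRange(p,(150,150,150),(255,255,255));w=inside(w>0,165,100,330,235)
k=cv2.morphologyEx(w.astype(np.uint8),cv2.MORPH_OPEN,cv2.getStructuringElement(2,(45,45)))
c=max(cv2.findContours(k,0,1)[0],key=cv2.contourArea)[:,0]
print("rim",cv2.fitEllipse(wplane(i,c,.026)[:,:2].astype(np.float32)))
l=inside(w,165,145,193,195);a=np.argwhere(l)[:,::-1];L=wplane(i,a,.026)
print("lip",cv2.minAreaRect(L[:,:2].astype(np.float32)),"z",np.median(X[l][:,2]))
b=inside(cv2.inRange(p,(0,0,0),(45,45,45))>0,180,90,320,230);a=np.argwhere(b)[:,::-1]
print("mat",cv2.minAreaRect(wplane(i,a,.004)[:,:2].astype(np.float32)))
print("ball/dish z", X[170,243],X[130,245])
n=lambda s,z,x:None
# two-view tab-top: white bright cap in top & scene by depth
for n_,box in(("top",(280,180,305,192)),("scene",(340,214,364,232))):
    j=cams.camera_info(n_);DD=np.load(f"pics/{n_}0.npy");yy,xx=np.mgrid[0:400,0:640]
    P=((np.c_[xx.ravel(),yy.ravel(),np.ones(xx.size)]@np.linalg.inv(j["mtx"]).T)*DD.reshape(-1,1)-j["t"])@j["R"];P=P.reshape(400,640,3)
    mm=inside((DD>0)&(P[...,2]>.058),*box);e=P[mm];print(n_,len(e),e.min(0),e.max(0),np.median(e,0))
E
```

```text
tab px [310 165] [318 198] z [0.06609621 0.0674983  0.06840404]
tab top 0.066 ((0.5209223628044128, 0.032867468893527985), (0.008548659272491932, 0.036329373717308044), 3.024920701980591)
tab top 0.068 ((0.5209186673164368, 0.03233131021261215), (0.008494751527905464, 0.0361006073653698), 3.024855613708496)Traceback (most recent call last):
  File "<stdin>", line 13, in <module>
ValueError: max() iterable argument is empty
```

```bash
python3 - <<'E'
from h import *
p=cv2.imread("pics/w1.png");i=dict(np.load("pics/w1i.npz"));D=np.load("pics/w1.npy");X=wcloud(i,D)
def inside(m,x0,y0,x1,y1):
    q=np.zeros_like(m);q[y0:y1,x0:x1]=m[y0:y1,x0:x1];return q
print(p[170,200],p[130,245],p[168,184],p[180,315])
w=p.min(2)>135;w=inside(w,193,110,298,226)
c=max(cv2.findContours(w.astype(np.uint8),0,1)[0],key=cv2.contourArea)[:,0]
c=np.array([q for q in c if abs(q[1]-170)>25])
W=wplane(i,c,.026)[:,:2];A=np.c_[2*W,np.ones(len(W))];s=np.linalg.lstsq(A,(W**2).sum(1),rcond=None)[0]
print("rim",s[:2],np.sqrt(s[2]+s[0]**2+s[1]**2))
l=inside(p.min(2)>130,168,148,193,195);a=np.argwhere(l)[:,::-1];L=wplane(i,a,.026)
print("lip",a.min(0),a.max(0),cv2.minAreaRect(L[:,:2].astype(np.float32)),"z",np.median(X[l][:,2]))
b=inside(p.max(2)<45,180,95,316,224);a=np.argwhere(b)[:,::-1]
print("mat",cv2.minAreaRect(wplane(i,a,.004)[:,:2].astype(np.float32)))
E
```

```text
[210 216 228] [227 230 239] [211 217 229] [211 217 229]
rim [0.61932102 0.03982852] 0.07110745451950021
lip [168 148] [192 194] ((0.692656397819519, 0.04016812518239021), (0.06277532130479813, 0.035546645522117615), 86.29916381835938) z 0.024418567218846415
mat ((0.6064054369926453, 0.03232455998659134), (0.1574801206588745, 0.1582881063222885), 3.653757095336914)
```

Emit:
{"op": "play_rows", "data": {"commands": "0.085 0 -0.5 0 0 0;0.085 0 -0.7 0 0 0;0 0 -0.7 0 0 0;0 0 -0.7 0 0 0;0 0 -0.4 0 0 0;0 0 0 0 0 0;0 0 0 0 0 0", "grip": 40}}

```text
time_s: 3.05
tcp_pos: [0.5218, 0.0341, 0.1332]
ee_rot: [[0.064, -0.998, 0.001], [-0.998, -0.064, -0.0], [0.0, -0.001, -1.0]]
wrist_force: [1.0, -0.7, 0.2]
gripper_width: 0.493
gripper_force: 0.0
```

```bash
python3 - <<'E'
from h import *
s=r.sense();print(s["time_s"],s["tcp_pos"],s["gripper_width"],s["ee_rot"].round(4))
i=cams.camera_info("wrist")
p,d=cams.capture("wrist");cv2.imwrite("pics/w2.png",p);X=wcloud(i,d)
yy,xx=np.mgrid[0:400,0:640]
m=(d>0)&(abs(X[...,2]-.067)<.006)&(abs(X[...,0]-.521)<.02)&(abs(X[...,1]-.033)<.03)&(p.min(2)>120);a=np.argwhere(m)[:,::-1]
print(len(a),a.min(0),a.max(0),np.median(X[m],0),cv2.minAreaRect(wplane(i,a,.068)[:,:2].astype(np.float32)))
E
```

```text
3.05 [0.52183082 0.03405485 0.1332305 ] 0.4929094576722245 [[ 6.430e-02 -9.979e-01  1.000e-03]
 [-9.979e-01 -6.430e-02 -0.000e+00]
 [ 1.000e-04 -1.000e-03 -1.000e+00]]
537 [313 189] [327 232] [0.52123877 0.0321955  0.06741965] ((0.5211217403411865, 0.033032435923814774), (0.010385691188275814, 0.036039721220731735), 1.078160285949707)
```

View pics/w2.png

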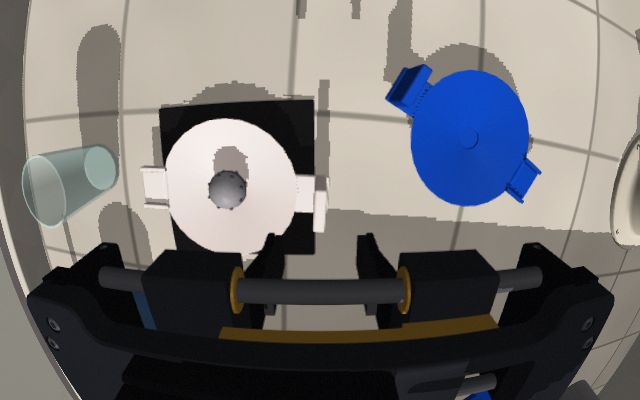

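Fingers straddle the tab plane as planned: the tab is at (320,205) and the ball at (228,190), well clear. Descending the last 100 mm, then closing.

Emit:
{"op": "play_rows", "data": {"commands": "-0.02 -0.035 -0.4 0 0 0;0 0 -0.5 0 0 0;0 0 -0.5 0 0 0;0 0 -0.5 0 0 0;0 0 -0.5 0 0 0;0 0 -0.4 0 0 0;0 0 -0.35 0 0 0;0 0 -0.19 0 0 0;0 0 0 0 0 0;0 0 0 0 0 0;0 0 0 0 0 0"}}

```text
time_s: 4.2
tcp_pos: [0.5214, 0.0326, 0.0329]
ee_rot: [[0.063, -0.998, 0.001], [-0.998, -0.063, 0.0], [-0.0, -0.001, -1.0]]
wrist_force: [-0.7, -0.4, 0.2]
gripper_width: 0.456
gripper_force: 0.0
```

```bash
python3 - <<'E'
from h import *
s=r.sense();print(s["time_s"],s["tcp_pos"],s["gripper_width"],s["wrist_force"])
E
```

```text
4.2 [0.52136556 0.03264864 0.03294728] 0.45649158948869173 [-0.67411773 -0.37694815  0.16519751]
```

Emit:
{"op": "play_rows", "data": {"commands": "0 0 0 0 0 0;0 0 0 0 0 0;0 0 0 0 0 0;0 0 0 0 0 0;0 0 0 0 0 0;0 0 0 0 0 0", "grip": 13}}

```text
time_s: 4.8
tcp_pos: [0.5211, 0.0325, 0.0324]
ee_rot: [[0.063, -0.998, 0.001], [-0.998, -0.063, 0.0], [-0.0, -0.001, -1.0]]
wrist_force: [0.3, -0.5, -0.9]
gripper_width: 0.157
gripper_force: 0.3
```

Emit:
{"op": "play_rows", "data": {"commands": "0 0 0 0 0 0;0 0 0 0 0 0;0 0 0 0 0 0;0 0 0 0 0 0;0 0 0 0 0 0;0 0 0 0 0 0;0 0 0 0 0 0", "grip": 5}}

```text
time_s: 5.5
tcp_pos: [0.521, 0.0325, 0.0324]
ee_rot: [[0.063, -0.998, 0.0], [-0.998, -0.063, 0.0], [-0.0, -0.0, -1.0]]
wrist_force: [0.8, 1.1, -0.3]
gripper_width: 0.116
gripper_force: 29.9
```

Gripped at 30 N on a 10 mm plate. Gentle lift with a ramp.

Emit:
{"op": "play_rows", "data": {"commands": "0 0 0.05 0 0 0;0 0 0.1 0 0 0;0 0 0.15 0 0 0;0 0 0.2 0 0 0;0 0 0.2 0 0 0;0 0 0.2 0 0 0;0 0 0.2 0 0 0;0 0 0.15 0 0 0;0 0 0.1 0 0 0;0 0 0.05 0 0 0;0 0 0 0 0 0;0 0 0 0 0 0"}}

```text
time_s: 6.7
tcp_pos: [0.5207, 0.0324, 0.0741]
ee_rot: [[0.063, -0.998, -0.0], [-0.998, -0.063, -0.0], [0.0, 0.0, -1.0]]
wrist_force: [-0.1, -0.6, -1.1]
gripper_width: 0.111
gripper_force: 30.0
```

```bash
cat > lev.py <<'E'
from h import *
import sys
s=r.sense();print(s["time_s"],s["tcp_pos"],s["gripper_width"],s["gripper_force"],s["wrist_force"].round(2),s["moment"].round(3))
i=cams.camera_info("wrist")
p,d=cams.capture("wrist");cv2.imwrite(f"pics/{sys.argv[1]}.png",p)
E
python3 lev.py w3
```

```text
6.7 [0.52066061 0.03244054 0.07414138] 0.1111586765361691 29.956183545291424 [-0.06 -0.62 -1.08] [ 0.1    0.072 -0.003]
```

View pics/w3.png

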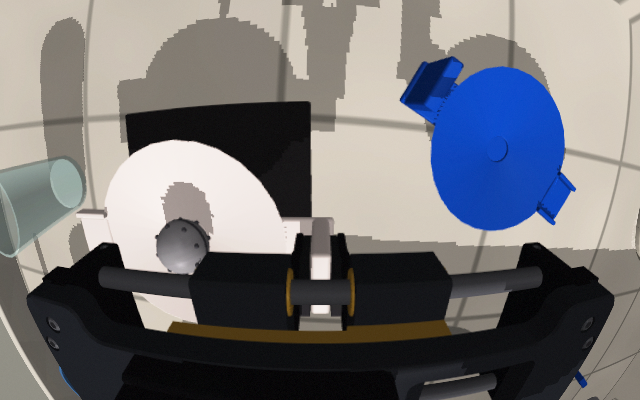

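The saucer is held clear of the mat with the ball in its middle, at (182,246). I'll check the level by fitting a tilted cone of the known slope to the wrist depth.

```bash
cat > lev.py <<'E'
from h import *
import sys
s=r.sense();y=s["ee_rot"][:,1];u=-y[:2]/np.linalg.norm(y[:2]);t=s["tcp_pos"]
print(s["time_s"],t.round(4),s["gripper_force"].round(1),s["joints"].round(1),"yaw",np.degrees(np.arctan2(u[1],u[0])).round(2))
i=cams.camera_info("wrist");p,D=cams.capture("wrist");X=wcloud(i,D)
c=t[:2]+.088*u;v=np.array([-u[1],u[0]])
q=X[...,:2]-c;rho=np.linalg.norm(q,axis=2)
m=(D>0)&(rho>.03)&(rho<.060)&(p.min(2)>120)&(abs(X[...,2]-(t[2]-.012))<.03)
Q=q[m];a=Q@u;b=Q@v
k=np.linalg.lstsq(np.c_[a,b,np.ones(len(a))],X[m][:,2]-.325*rho[m],rcond=None)[0]
print(m.sum(),"slope along lip, left, z",k,"resid",np.std(X[m][:,2]-.325*rho[m]-np.c_[a,b,np.ones(len(a))]@k))
g=(p.max(2)<150)&(D>0)&(rho<.03)&(X[...,2]>t[2]-.012)
if g.sum(): e=X[g];h=e[e[:,2]>e[:,2].max()-.008]; print("ball top (lip,left,z)",(h[:,:2].mean(0)-c)@u,(h[:,:2].mean(0)-c)@v,e[:,2].max(),g.sum())
if len(sys.argv)>1: cv2.imwrite(f"pics/{sys.argv[1]}.png",p)
E
python3 lev.py
```

```text
Traceback (most recent call last):
  File "lev.py", line 4, in <module>
    print(s["time_s"],t.round(4),s["gripper_force"].round(1),s["joints"].round(1),"yaw",np.degrees(np.arctan2(u[1],u[0])).round(2))
                                 ^^^^^^^^^^^^^^^^^^^^^^^^
AttributeError: 'float' object has no attribute 'round'
```

```bash
sed -i 's/s\["gripper_force"\].round(1)/s["gripper_force"]/' lev.py; python3 lev.py
```

```text
6.75 [0.5206 0.0324 0.0741] 29.956304412335157 [ 21.4  21.4 -25.1  -0.  -43.5 -17.8] yaw 3.61
10493 slope along lip, left, z [ 0.00460463 -0.00168034  0.04684612] resid 0.0008663077488276909
ball top (lip,left,z) -0.009381389274476582 -0.011263243177617878 0.18779856408680834 6381
```

Level to within 0.005 rad. I'm raising it another 66 mm and planning the turn about the saucer's own axis.

Emit:
{"op": "play_rows", "data": {"commands": "0 0 0.05 0 0 0;0 0 0.1 0 0 0;0 0 0.15 0 0 0;0 0 0.2 0 0 0;0 0 0.2 0 0 0;0 0 0.2 0 0 0;0 0 0.2 0 0 0;0 0 0.2 0 0 0;0 0 0.2 0 0 0;0 0 0.2 0 0 0;0 0 0.2 0 0 0;0 0 0.15 0 0 0;0 0 0.1 0 0 0;0 0 0.05 0 0 0;0 0 0 0 0 0;0 0 0 0 0 0"}}

```text
time_s: 8.4
tcp_pos: [0.5207, 0.0324, 0.1401]
ee_rot: [[0.063, -0.998, -0.001], [-0.998, -0.063, -0.0], [0.0, 0.001, -1.0]]
wrist_force: [-0.3, 1.1, -2.1]
gripper_width: 0.115
gripper_force: 30.0
```

```bash
python3 lev.py; python3 - <<'E'
from h import *
s=r.sense();t=s["tcp_pos"][:2];y=s["ee_rot"][:,1];a0=np.arctan2(-y[1],-y[0]);a1=np.radians(93.6)
U=lambda a:np.array([np.cos(a),np.sin(a)])
c0=t+.088*U(a0);c1=np.array([.583,.3037])-.092*U(a1);N=40
f=np.linspace(0,1,N+1);f=10*f**3-15*f**4+6*f**5
P=np.array([np.r_[((1-q)*c0+q*c1-.088*U(a0+q*(a1-a0)))/.03,(a0+q*(a1-a0))/.15] for q in f])
d=np.diff(np.round(P-P[0],2),axis=0);print(";".join("%g %g 0 0 0 %g"%tuple(np.round(q,2)) for q in d)); print(P[-1]*.03)
E
```

```text
8.4 [0.5207 0.0324 0.1401] 29.956327797845006 [ 21.4  16.6 -20.7  -0.  -52.8 -17.8] yaw 3.6
10512 slope along lip, left, z [ 0.00440143 -0.00196344  0.11288894] resid 0.0008732955720200316
ball top (lip,left,z) -0.009376758055112747 -0.011225031847170903 0.2540188337905157 6486
-0 0 0 0 0 0;0 0 0 0 0 0.01;0 0 0 0 0 0.03;0 0.01 0 0 0 0.05;0 0.01 0 0 0 0.08;-0.01 0.01 0 0 0 0.11;0 0.02 0 0 0 0.14;0 0.02 0 0 0 0.19;0 0.03 0 0 0 0.22;0.01 0.03 0 0 0 0.25;0.01 0.04 0 0 0 0.3;0.03 0.04 0 0 0 0.33;0.03 0.05 0 0 0 0.36;0.04 0.06 0 0 0 0.39;0.06 0.07 0 0 0 0.42;0.07 0.07 0 0 0 0.44;0.08 0.09 0 0 0 0.47;0.1 0.1 0 0 0 0.47;0.11 0.11 0 0 0 0.49;0.13 0.12 0 0 0 0.49;0.14 0.14 0 0 0 0.49;0.14 0.14 0 0 0 0.48;0.15 0.16 0 0 0 0.48;0.15 0.16 0 0 0 0.46;0.15 0.17 0 0 0 0.44;0.15 0.17 0 0 0 0.42;0.14 0.17 0 0 0 0.39;0.13 0.17 0 0 0 0.36;0.13 0.16 0 0 0 0.33;0.11 0.14 0 0 0 0.3;0.09 0.14 0 0 0 0.25;0.09 0.11 0 0 0 0.22;0.07 0.1 0 0 0 0.19;0.05 0.09 0 0 0 0.14;0.04 0.06 0 0 0 0.11;0.03 0.04 0 0 0 0.08;0.02 0.03 0 0 0 0.05;0.01 0.02 0 0 0 0.03;0.01 0 0 0 0 0.01;0 0 0 0 0 0
[0.59430229 0.12405519 0.32672564]
```

Emit:
{"op": "play_rows", "data": {"commands": "0 0 0 0 0 0.01;0 0 0 0 0 0.03;0 0.01 0 0 0 0.05;0 0.01 0 0 0 0.08;-0.01 0.01 0 0 0 0.11;0 0.02 0 0 0 0.14;0 0.02 0 0 0 0.19;0 0.03 0 0 0 0.22;0.01 0.03 0 0 0 0.25;0.01 0.04 0 0 0 0.3;0.03 0.04 0 0 0 0.33;0.03 0.05 0 0 0 0.36;0.04 0.06 0 0 0 0.39;0.06 0.07 0 0 0 0.42;0.07 0.07 0 0 0 0.44;0.08 0.09 0 0 0 0.47;0.1 0.1 0 0 0 0.47;0.11 0.11 0 0 0 0.49;0.13 0.12 0 0 0 0.49;0.14 0.14 0 0 0 0.49"}}

```text
time_s: 10.45
tcp_pos: [0.545, 0.0632, 0.1404]
ee_rot: [[0.8, -0.6, 0.0], [-0.6, -0.8, -0.0], [0.0, 0.0, -1.0]]
wrist_force: [-1.2, 0.5, -1.3]
gripper_width: 0.114
gripper_force: 30.0
```

Emit:
{"op": "play_rows", "data": {"commands": "0.14 0.14 0 0 0 0.48;0.15 0.16 0 0 0 0.48;0.15 0.16 0 0 0 0.46;0.15 0.17 0 0 0 0.44;0.15 0.17 0 0 0 0.42;0.14 0.17 0 0 0 0.39;0.13 0.17 0 0 0 0.36;0.13 0.16 0 0 0 0.33;0.11 0.14 0 0 0 0.3;0.09 0.14 0 0 0 0.25;0.09 0.11 0 0 0 0.22;0.07 0.1 0 0 0 0.19;0.05 0.09 0 0 0 0.14;0.04 0.06 0 0 0 0.11;0.03 0.04 0 0 0 0.08;0.02 0.03 0 0 0 0.05;0.01 0.02 0 0 0 0.03;0.01 0 0 0 0 0.01;0 0 0 0 0 0;0 0 0 0 0 0"}}

```text
time_s: 12.45
tcp_pos: [0.5946, 0.1239, 0.1403]
ee_rot: [[0.998, 0.063, -0.0], [0.063, -0.998, -0.0], [-0.0, -0.0, -1.0]]
wrist_force: [0.1, -0.4, -1.5]
gripper_width: 0.112
gripper_force: 30.0
```

```bash
python3 lev.py w4; python3 - <<'E'
from h import *
a=[]
for n,b in(("top",(160,110,200,150)),("scene",(330,170,200,150))):
    p,d=cams.capture(n);cv2.imwrite(f"pics/{n}4.png",p);np.save(f"pics/{n}4.npy",d)
    x,y,w,h=b;a.append(cv2.resize(p[y:y+h,x:x+w],(400,300),interpolation=cv2.INTER_CUBIC))
w=cv2.imread("pics/w4.png");cv2.imwrite("pics/f4.png",np.vstack([np.hstack(a),cv2.resize(w,(800,500))[:300]]))
E
```

```text
12.45 [0.5946 0.1239 0.1403] 29.956270018592477 [ 27.   24.2  -8.7  -0.  -57.1  66.6] yaw 93.59
10678 slope along lip, left, z [ 0.00147117 -0.01005635  0.11322773] resid 0.0008963260867058141
ball top (lip,left,z) -0.009262068921343451 -0.010681662795904372 0.25402334699745366 6758
```

View pics/f4.png

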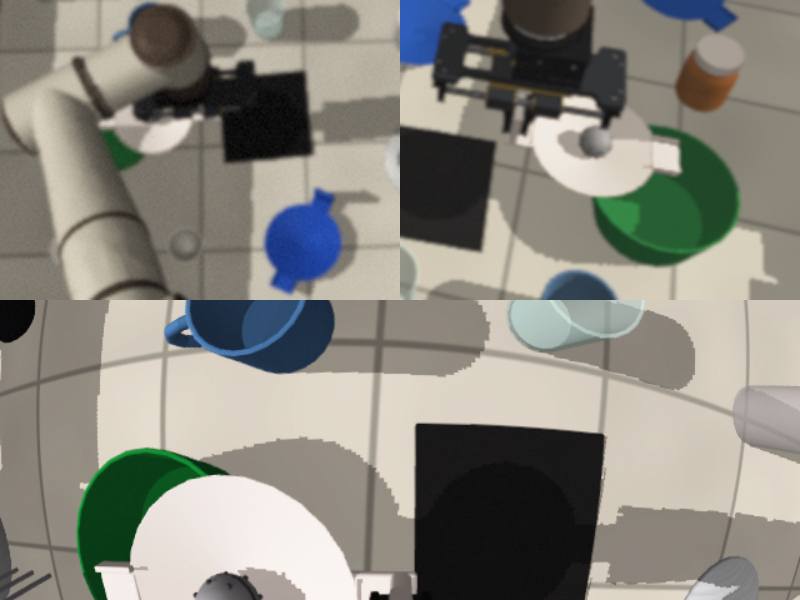

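The saucer is over the basin with its lip tip at about scene (469,248). The ball is still in the middle, at scene (428,241), and the mat is empty. One check of the lip, basin and ball from the scene camera.

```bash
python3 - <<'E'
from h import *
i=cams.camera_info("scene");p=cv2.imread("pics/scene4.png");D=np.load("pics/scene4.npy");yy,xx=np.mgrid[0:400,0:640]
X=((np.c_[xx.ravel(),yy.ravel(),np.ones(xx.size)]@np.linalg.inv(i["mtx"]).T)*D.reshape(-1,1)-i["t"])@i["R"];X=X.reshape(400,640,3)
w=(p.min(2)>120)&(D>0)&(X[...,2]>.1)&(X[...,2]<.16)&(xx>395)&(xx<480)&(yy>210)&(yy<275)
u=np.array([-.0628,.998]);a=X[...,:2]@u
tip=w&(a>a[w].max()-.012);print("tip max",a[w].max(),"basin",np.array([.583,.3037])@u,"tip region",X[tip].mean(0),tip.sum())
b=(xx>410)&(xx<445)&(yy>225)&(yy<255)&(p.max(2)<150)&(D>0)&(X[...,2]>.13);print("ball top",X[b][X[b][:,2]>np.percentile(X[b][:,2],80)].mean(0),"mean",X[b].mean(0))
g=cv2.inRange(cv2.cvtColor(p,cv2.COLOR_BGR2HSV),(45,80,20),(85,255,255))>0
e=X[g&(D>0)&(X[...,2]>.068)&(X[...,2]<.085)&(X[...,0]<.7)];print("basin",cv2.minEnclosingCircle(e[:,:2].astype(np.float32)),len(e))
print("centre expected",np.array([.5946,.1239])+.088*u)
E
```

```text
tip max 0.2650330287518597 basin 0.26648020000000006 tip region [0.58408382 0.29636381 0.13362913] 92
ball top [0.62589619 0.20621374 0.23325473] mean [0.60811809 0.20534421 0.17620538]
basin ((0.5832131505012512, 0.30291786789894104), 0.08533549308776855) 384
centre expected [0.5890736 0.211724 ]
```

Emit:
{"op": "play_rows", "data": {"commands": "0 0 0 0 0 0;0 0 0 0 0 0;0 0 0 0 0 0;0 0 0 0 0 0;0 0 0 0 0 0;0 0 0 0 0 0;0 0 0 0 0 0;0 0 0 0 0 0;0 0 0 0 0 0;0 0 0 0 0 0"}}

```text
time_s: 13.6
tcp_pos: [0.5946, 0.124, 0.1404]
ee_rot: [[0.998, 0.063, 0.0], [0.063, -0.998, -0.0], [0.0, 0.0, -1.0]]
wrist_force: [0.1, -0.7, -1.0]
gripper_width: 0.111
gripper_force: 30.0
```

```bash
python3 - <<'E'
from h import *
i=cams.camera_info("scene")
for n in range(3):
    p,d=cams.capture("scene")
    print(onplane(i,(428,241),.137)) if n==0 else 0
    m=(p.max(2)<150)[228:256,412:446].astype(np.uint8)
    k,l,st,ce=cv2.connectedComponentsWithStats(m);
    print(s:=[(st[j,4],(ce[j]+[412,228]).round(1).tolist(),onplane(i,ce[j]+[412,228],.137)[0].round(4).tolist()) for j in range(1,k) if st[j,4]>30])
E
```

```text
[[0.59054108 0.21453249 0.137     ]]
[(np.int32(204), [427.0, 238.5], [0.5844, 0.2118, 0.137])]
[(np.int32(202), [427.0, 238.4], [0.5843, 0.2117, 0.137])]
[(np.int32(203), [427.0, 238.5], [0.5844, 0.2117, 0.137])]
```

The ball is at rest within about 5 mm of the saucer's axis, the saucer is level, and the lip is over the basin's middle. Handing in.

```bash
python3 -c "
from station import r
print(r.finish_job())"
```

```text
the job is handed in; nothing more can be done
None
```

The job is handed in, with no verdict shown: the saucer was held still and level, turned a quarter turn to face the basin, with the lip's tip about 58 mm above the rim and within a few millimetres of the basin's middle, and the ball at rest about 5 mm from the saucer's axis.

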